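# Put the upper tier on a cake stand

## Robot

A 6-joint arm with a two-finger parallel gripper is mounted at the origin on the work surface. World frame = base frame: x ahead of the robot, y to its left, z up, the work surface at z = 0. Lengths are in mm, angles in rad, forces in N, time in s.
With the tool pointing down it reaches from about 350 to 875 mm from the base axis. Payload 4.2 kg.
Tool frame: the origin (TCP) lies at the very end of the fingers, on their centre line; the grasp point (between the pads) lies 19 mm behind it; z points along the fingers, y is the line along which they close (so a half turn about z gives the same grasp; the last joint's range is limited). The gripper opens to 85 mm and grips with 20 to 120 N. Pads are 22 mm wide; open, the fingers measure 114 mm over their backs; the gripper's body (76 mm by 85 mm) begins 54 mm behind the grasp point. The pads swing forward as they close: fully open they stand 13 mm farther back than shut.
Start: joints at [-1.037, 0.385, 0.008, 0, -1.194, -0.259], TCP at [169.613, -601.524, 231.312] pointing down, gripper open.
Joint ranges: [-3.14, 3.14], [-1.21, 2.06], [-1.07, 1.41], [-3.16, 2.05], [-2.99, -0.16], [-3.1, 3.1]. Speed limits (rad/s): [2.79, 2.79, 3.14, 3.14, 3.14, 3.14].

## Interface

Orientations are given as a unit quaternion [x, y, z, w].
In Python, from bench import read_state, get_image, camera_model, job_done gives the robot as it stands.
- The arm moves only by the shell command python3 -m handwheel 'ROWS'. ROWS is JSON, a list of rows, each a list of 7 numbers: the shift along the tool's x, y, z in m, then the turn, a rotation vector about the tool's x, y, z in rad, then the gripper's target within -1 to 1 (fully open at 1, half-way at 0, shut at -1). In form: [[dx, dy, dz, wx, wy, wz, jaw], ...]. A call has 1 to 10 rows; each row is the pose to reach, as a shift and turn from the pose commanded when the call began, along the tool's axes at that moment; what a row does not reach only later rows make up. A row lasts 1/8 s, in which the tool goes at most 62.5 mm and 10.7 degrees, less where a joint would pass 70% of its speed; a pose out of reach is approached as far as the arm can. A call with a gripper value outside its range is refused whole. The fingers move at their own pace and stop on an object; the grip force is fixed at half the most. Time passes only in rows, so rows that repeat a pose let the fingers close. It gives the time, the measured TCP pose, the force, the opening and the grip force at its end, in the units of the state.
- read_state(): the state, without advancing time (a new reading comes with each control period).
- get_image(name): name is "scene" or "top"; returns (picture, depth): 420x560x3 uint8, blue, green, red; 420x560 float32, mm along the optical axis (not along the pixel's ray), 0 where there is no reading.
- camera_model(name): a dict with "K" (3x3 intrinsics, pixels), "rvec" (rotation vector, rad) and "tvec" (3), from world to camera coordinates, as OpenCV has them. Camera axes: x right, y down, z forward; pixel columns grow to the right and rows downward; lengths in mm; the calibration is good to about 2 mm. A picture is of the moment at which its call begins. camera_model takes no time and is no camera call.
- job_done(): hands the job in; it is judged then, once.
The state is a dict: "clock": time; "joints": joint angles; "joint_vel": joint speeds; "joint_efforts": joint torques, N m; "position": TCP position; "ee_rot": TCP orientation; "contact_force": force on the tool from outside, world axes, zero at the start; "wrist_torque": the same for the moment, N m; "gripper_width": finger opening in mm; "grasp_force": force on a finger pad.
Only numpy, scipy, OpenCV 4.12 (cv2) and the standard library are available. Lean on these libraries where they do the work, as an engineer would, in place of code of your own. Each camera call takes 0.05 s, during which the arm holds its last target. There are 200 camera calls.

## Task

Put the upper tier on the cake stand: slip the tall brass sleeve over the rod until it sits flat on the foot, then the plate down onto the sleeve, and last push the finial on until it snaps fully home against the plate's hub. The rod is not true but leans a little, so feel each piece on and ease it down: nothing on the stand may be forced or dropped, and the short sleeve and the other goods on the counter stay where they are.

Things in the scene. Friction and masses are not known exactly. Their poses are not given: they have to be found in the camera images.
- stand: The stand, fixed: marble disc 180 mm across, 18 thick, with a brass flange 48 wide, top at 24 mm. From it rises a brass rod: shaft diameter 18 up to 94 mm height, a square shoulder (edge broken 0.4), then a thin end, diameter 10, up to the tip at 120, its last 3 mm tapering to diameter 6. Two sprung steel balls stand 2 mm out of the thin end at 105. Origin: centre of underside, z up.
- flange (a point): Centre of the flange's top, on the foot's axis, 24 mm up: the rod's root. The rod is not true: it leans 2.6 to 3.1 degrees from here, direction unknown and told by no pose: shoulder 3.1 to 3.8 mm, tip 4.3 to 5.3 mm off the foot's axis. It stays as it stands; only a push of more than some 11 N sideways at the thin end (more lower down) shifts it, and it does not spring back.
- finial_home (a point): Point on the foot's axis, 100 mm up, where the finial's lower end comes when home. The finial slides freely down the thin end until some 7 mm above home, where its lip meets the sprung balls; about 8 N of push takes it over them and it snaps down onto the hub. Contact above 35 N between pieces on the stand, side pinch included, counts as forcing.
- sleeve: Tall brass sleeve, outer diameter 32, 60 mm long, 0.15 kg, standing on its lower end: there, 10 mm deep, its bore is 20; above that it is 26 wide, so it sits flat though the rod leans. Origin: centre of its lower end, z up. On the stand it rests on the flange (24 mm), its top is at 84 and 36 mm of rod stand out of it, which must find room between the fingers.
- plate: White porcelain plate, 140 mm across, gilt rim 12 mm high, about 0.26 kg, face up. In its middle a brass hub, 16 mm tall from the underside, through bore 20, outer diameter 34 (44 at its foot, 3 mm deep); the plate's floor is at 6 mm, so 10 mm of hub stand clear to grip. Origin: centre of the hub's underside, z up. On the stand it rests on the sleeve's top (84 mm), hub top at 100.
- finial: Brass finial, the stand's cap, 56 mm tall, 0.14 kg, standing bore down: skirt diameter 30 and 22 mm tall, waist diameter 17 at 27 to 29 mm, round knob diameter 28 from 33 to 53 mm. Bore from below, diameter 11.6, 22 deep, with a groove 3 to 9.5 mm from the lower end. Origin: centre of its lower end, z up.
- short_sleeve: Short brass sleeve, a spare of the same tube but 36 mm long: not used, leave it standing. Origin: centre of its lower end.
- sweet_jar: Amber glass jar with a brass lid, 76 mm across, 100 mm tall; a bystander. Origin: centre of its underside.
- tongs: Steel pastry tongs lying flat, about 210 mm long; a bystander. Origin: underside near the middle.
- tea_tin: Green tin, 84 mm across, 65 mm tall; a bystander. Origin: centre of its underside.

How it is judged:
By the outcome, as a careful person would: the job done as asked, in the order asked, and still so for the second after the job is handed in, with the robot touching nothing.
It also fails if it takes over 72 s, if anything falls off the work surface, if the arm or the gripper's body presses on something with over 40 N, if the wrist force passes 120 N, or if a joint passes its speed limit or range.

## Working session

There is one attempt and no reset: what is moved stays moved. The work goes in short steps, Python scripts to look and compute and a shell command to move; the robot and the scene stay as the last step left them, time stands still between calls to the robot, and variables do not carry over. Pictures are saved under pics/ and viewed, at most 11 in all, crops included, and the job is handed in when it is done.

```bash
mkdir -p pics; ls; python3 - <<'E'
from bench import *
import cv2,numpy as np
s=read_state();print(s)
for n in("scene","top"):
    p,d=get_image(n);cv2.imwrite(f"pics/{n}0.png",p);np.save(f"pics/{n}0.npy",d)
    c=camera_model(n);R=cv2.Rodrigues(np.array(c["rvec"],float))[0];print(n,c["K"],R.round(3).tolist(),(-R.T@np.ravel(c["tvec"])).round(1))
E
```

```text
pics
{'clock': 0.0, 'joints': array([-1.03737053e+00,  3.85572077e-01,  6.58442680e-03, -4.96096886e-04,
       -1.19397344e+00, -2.58637905e-01]), 'joint_vel': array([ 9.86982597e-04,  1.64732239e-03,  4.35419743e-04,  2.52574255e-03,
       -5.25141248e-05,  2.28134743e-04]), 'joint_efforts': array([-7.50794379e-05, -3.92283261e+01,  1.88401705e+01,  4.18618217e+00,
       -4.59046409e-03,  1.01715943e-05]), 'position': array([ 169.46591042, -600.9695245 ,  230.19643339]), 'ee_rot': array([-1.36871342e-01,  9.90588215e-01,  1.08753789e-03, -2.04837626e-04]), 'contact_force': array([ 0.05897888,  0.26174011, -0.15843707]), 'wrist_torque': array([ 0.00329539, -0.00101625,  0.01873759]), 'grasp_force': 0.0, 'gripper_width': 85.60149343236216}
scene [[546.32415538   0.         286.63959107]
 [  0.         546.32415538 206.01167553]
 [  0.           0.           1.        ]] [[-0.686, 0.728, 0.018], [0.551, 0.535, -0.64], [-0.476, -0.429, -0.768]] [1205.3  441.9 1089.7]
top [[461.42275709   0.         276.11861365]
 [  0.         461.42275709 207.70846109]
 [  0.           0.           1.        ]] [[-0.021, -1.0, -0.013], [-0.995, 0.022, -0.1], [0.1, 0.011, -0.995]] [ 438.8 -107.7 1377. ]
```

View pics/scene0.png

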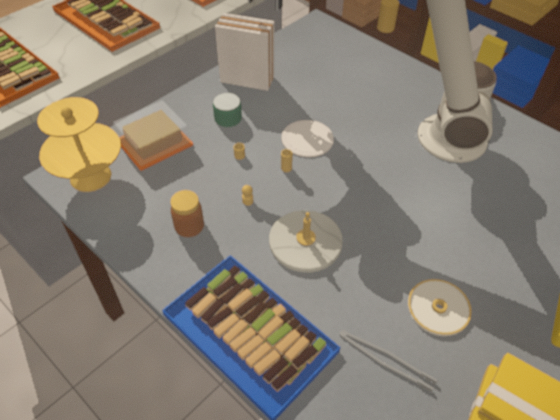

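View pics/top0.png

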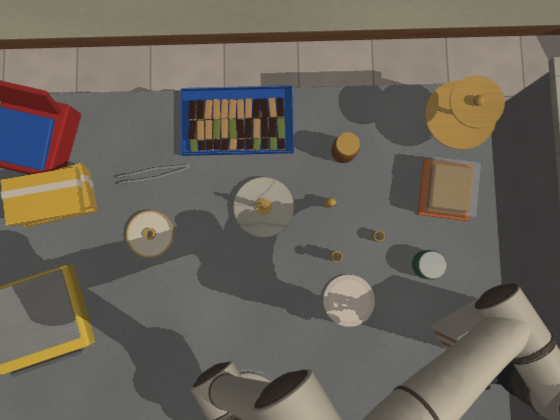

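The scene view shows the stand at (306,238), plate (439,306), finial (247,193), tall sleeve (287,160) and short sleeve (240,151). In the top view they are at stand (264,207), plate (150,233), finial (331,202), tall sleeve (337,256) and short sleeve (379,236). Next I'll take a closer look at each.

```bash
cat > h.py <<'E'
from bench import *
import cv2,numpy as np
C={}
for n in("scene","top"):
    c=camera_model(n);R=cv2.Rodrigues(np.array(c["rvec"],float))[0];C[n]=(np.array(c["K"]),R,np.ravel(c["tvec"]).astype(float))
def cen(n): K,R,t=C[n];return -R.T@t
def ray(n,u,v):
    K,R,t=C[n];d=R.T@np.linalg.inv(K)@[u,v,1];return d/np.linalg.norm(d)
def plane(n,u,v,z):
    o=cen(n);d=ray(n,u,v);return o+d*(z-o[2])/d[2]
def tri(a,b):
    # a=(u,v) scene, b=(u,v) top -> point, gap
    o1,o2,d1,d2=cen("scene"),cen("top"),ray("scene",*a),ray("top",*b)
    s=np.linalg.lstsq(np.c_[d1,-d2],o2-o1,rcond=None)[0];p,q=o1+s[0]*d1,o2+s[1]*d2
    return (p+q)/2,np.linalg.norm(p-q)
def proj(n,P):
    K,R,t=C[n];q=K@(R@np.asarray(P,float)+t);return q[:2]/q[2]
def cloud(n,d,mask):
    v,u=np.nonzero(mask&(d>0));K,R,t=C[n];z=d[v,u]
    X=np.linalg.inv(K)@np.stack([u,v,np.ones_like(u)])*z;return (R.T@(X-t[:,None])).T,u,v
E
python3 - <<'E'
from h import *
im={n:cv2.imread(f"pics/{n}0.png") for n in C};D={n:np.load(f"pics/{n}0.npy") for n in C}
W={"stand":((306,225),(264,203)),"sleeve":((287,160),(337,256)),"finial":((247,193),(331,202)),"plate":((439,306),(150,233))}
rows=[]
for i,n in enumerate(("scene","top")):
    r=[]
    for k in W:
        u,v=W[k][i];h=40 if k=="plate" else 20
        if k=="stand":h=25
        r.append(cv2.resize(im[n][v-h:v+h,u-h:u+h],(200,200),interpolation=cv2.INTER_NEAREST))
        m=np.zeros(D[n].shape,bool);m[v-h:v+h,u-h:u+h]=1
        P,uu,vv=cloud(n,D[n],m);b=P[:,2]>(30 if k in("stand",) else 8)
        hi=P[:,2]>P[:,2].max()-4
        print(n,k,"maxz",P[:,2].max().round(1),"base med",np.median(P[~b,2]).round(1),"hi c",P[hi].mean(0).round(1),"all c",P[b].mean(0).round(1),b.sum())
    rows.append(np.hstack(r))
cv2.imwrite("pics/crops.png",np.vstack(rows))
E
```

```text
scene stand maxz 120.7 base med 15.1 hi c [587.9 -51.5 119.1] all c [588.3 -50.2  75.4] 168
scene sleeve maxz 62.4 base med -1.2 hi c [ 437.6 -261.2   60. ] all c [ 429.7 -261.    36.7] 241
scene finial maxz 56.8 base med -1.9 hi c [ 591.1 -248.4   54.7] all c [ 593.8 -246.5   36.2] 175
scene plate maxz 20.2 base med -0.2 hi c [514.7 285.8  17.7] all c [513.9 286.6  11. ] 546
top stand maxz 124.9 base med 18.1 hi c [585.4 -56.1 123.5] all c [579.9 -56.   85.7] 54
top sleeve maxz 65.2 base med 0.1 hi c [ 430.3 -263.3   62.5] all c [ 427.5 -263.9   38.7] 91
top finial maxz 60.4 base med 0.3 hi c [ 586.9 -252.7   58.1] all c [ 587.  -250.7   44.7] 102
top plate maxz 23.5 base med 0.9 hi c [518.2 281.1  21.3] all c [509.2 281.9  11.4] 684
```

View pics/crops.png

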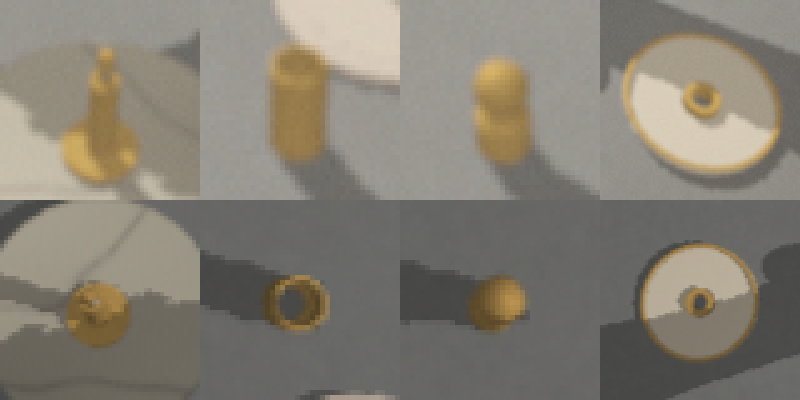

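The crops show every piece unoccluded. The rod tip is near scene (307,211.5) and the sleeve top near scene (286.5,152) / top (336.5,256). I'll fit them with masks and triangulate.

```bash
python3 - <<'E'
from h import *
im={n:cv2.imread(f"pics/{n}0.png") for n in C};D={n:np.load(f"pics/{n}0.npy") for n in C}
def brass(n,u,v,h):
    hsv=cv2.cvtColor(im[n],cv2.COLOR_BGR2HSV);m=cv2.inRange(hsv,(8,105,40),(35,255,255))
    k=np.zeros_like(m);k[v-h:v+h,u-h:u+h]=m[v-h:v+h,u-h:u+h];return k
def ell(m):
    c=max(cv2.findContours(m,cv2.RETR_EXTERNAL,cv2.CHAIN_APPROX_NONE)[0],key=cv2.contourArea);e=cv2.fitEllipse(cv2.convexHull(c)) ;return e
print("tri tip",tri((307,212),(263,201)),)
# flat disc foot marble in both
for nm,a,b in(("sleeve",(286.5,152.1),(336.5,256.3)),("finial knob",(246.5,189.3),(330.5,201.1)),("hub",(439.3,304.3),(149.5,232.5))):
    p,g=tri(a,b);print(nm,p.round(1),g.round(1))
for n,u,v in(("top",337,256),("top",150,233),("scene",439,306)):
    h=18 if u==337 else 45
    e=ell(brass(n,u,v,h));print(n,u,"ellipse",np.round(e[0],2),np.round(e[1],1))
    for z in((60,) if u==337 else(12,)):print("   at z",z,plane(n,*e[0],z).round(1))
for n,u,v in(("scene",286,152),("top",336,256)):print(n,plane(n,{"scene":286.5,"top":336.5}[n],{"scene":152.1,"top":256.3}[n],60).round(1))
for n,a in(("scene",(439.3,304.3)),("top",(149.5,232.5))):print("hub",n,plane(n,*a,16).round(1))
for n,a in(("scene",(246.5,189.3)),("top",(330.5,201.1))):print("knob",n,plane(n,*a,43).round(1))
# rod: brass mask rows in scene by centre; flange ellipse in top & scene
m=brass("scene",306,225,25)
for r in range(208,247):
    c=np.nonzero(m[r])[0]
    if len(c):print(r,c.min(),c.max(),end="; ")
print()
m=brass("top",264,207,18);e=ell(m);print("flange top ell",e,plane("top",*e[0],24).round(1))
for r in range(195,222):
    c=np.nonzero(m[r])[0]
    if len(c):print(r,c.min(),c.max(),end="; ")
# marble disc via depth
for n in C:
    P,u,v=cloud(n,D[n],np.ones_like(D[n],bool));k=(abs(P[:,2]-17)<6)&(np.hypot(P[:,0]-585,P[:,1]+53)<105)
    mm=np.zeros(D[n].shape,np.uint8);mm[v[k],u[k]]=255
    c=max(cv2.findContours(mm,cv2.RETR_EXTERNAL,cv2.CHAIN_APPROX_NONE)[0],key=cv2.contourArea)
    e=cv2.fitEllipse(c);print("\ndisc",n,e,plane(n,*e[0],15).round(1),P[k].mean(0).round(1))
E
```

```text
tri tip (array([583.64482159, -57.10636999, 116.9284371 ]), np.float64(3.6212067165900272))
sleeve [ 429.4 -262.5   59. ] 1.2
finial knob [ 588.8 -252.1   45.9] 1.3
hub [509.9 283.4  15.4] 0.7
top 337 ellipse [335.68 256.2 ] [10.7 12.4]
   at z 60 [ 429.3 -259.6   60. ]
top 150 ellipse [149.07 233.32] [46.1 47.2]
   at z 12 [507.8 285.4  12. ]
scene 439 ellipse [439.33 305.46] [12.6 14.7]
   at z 12 [509.9 284.9  12. ]
scene [ 430.5 -262.3   60. ]
top [ 429.  -261.9   60. ]
hub scene [510.  283.8  16. ]
hub top [510. 283.  16.]
knob scene [ 587.4 -254.6   43. ]
knob top [ 588.7 -251.8   43. ]
213 306 308; 214 306 308; 215 306 308; 216 306 308; 217 306 308; 218 305 306; 219 304 309; 220 304 310; 221 304 309; 222 304 309; 223 304 309; 224 304 309; 225 304 309; 226 304 309; 227 304 309; 228 304 309; 229 303 309; 230 302 309; 231 300 311; 232 299 312; 233 298 313; 234 297 314; 235 297 314; 236 297 314; 237 297 314; 238 297 314; 239 297 314; 240 298 314; 241 298 313; 242 299 312; 243 301 311; 244 302 309; 
flange top ell ((263.01324462890625, 206.21337890625), (15.115326881408691, 15.711199760437012), 172.28732299804688) [580.  -54.7  24. ]
199 261 266; 200 258 267; 201 257 268; 202 257 269; 203 257 270; 204 256 270; 205 256 270; 206 256 270; 207 256 270; 208 256 270; 209 256 270; 210 257 269; 211 257 269; 212 258 268; 213 260 267; 214 262 264; 
disc scene ((305.210693359375, 240.1902618408203), (58.873958587646484, 72.5096664428711), 94.6425552368164) [586.4 -51.6  15. ] [588.3 -50.   16.2]

disc top ((263.5508728027344, 206.4760284423828), (59.05347442626953, 59.43714904785156), 69.32311248779297) [580.1 -55.9  15. ] [580.2 -56.2  17.9]
```

```bash
python3 -m handwheel '[[-0.03,0.022,0,0,0,0,1],[-0.076,0.057,0,0,0,0,1],[-0.122,0.092,0,0,0,0,1],[-0.168,0.127,0,0,0,0,1],[-0.214,0.161,0,0,0,0,1],[-0.26,0.195,0.01,0,0,0,1],[-0.306,0.23,0.03,0,0,0,1],[-0.335,0.251,0.06,0,0,0,1],[-0.342,0.256,0.09,0,0,0,1],[-0.342,0.256,0.1,0,0,0,1]]'
python3 - <<'E'
from h import *
for n in C:
    p,d=get_image(n);cv2.imwrite(f"pics/{n}1.png",p);np.save(f"pics/{n}1.npy",d)
a=cv2.imread("pics/scene1.png")[60:260,160:360];b=cv2.imread("pics/top1.png")[170:370,240:440]
cv2.imwrite("pics/v1.png",np.hstack([cv2.resize(x,(400,400),interpolation=cv2.INTER_CUBIC) for x in(a,b)]))
print(read_state()["position"],plane("scene",305.5,236.8,24),plane("top",263,206.3,24))
E
```

```text
clock: 1.35
position: [428.4, -261.3, 129.4]
ee_rot: [-0.138, 0.99, 0.001, -0.002]
contact_force: [0.4, -0.1, -0.0]
gripper_width: 85.3
grasp_force: 0.0
[ 428.5182761  -262.38662593  130.41499991] [583.54807124 -53.79811236  24.        ] [579.74846356 -54.66316748  24.        ]
```

View pics/v1.png

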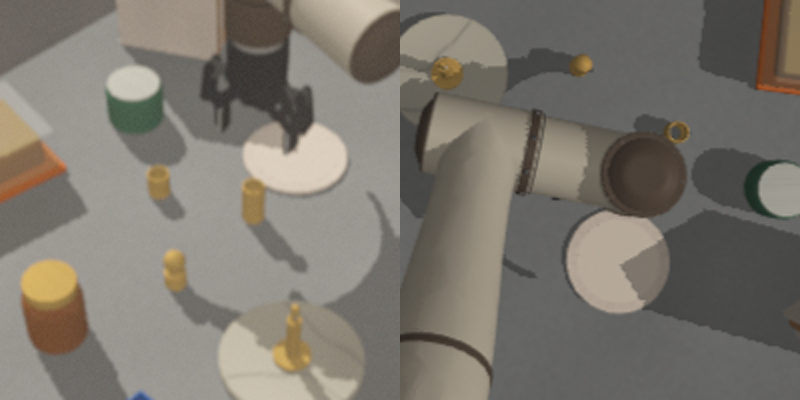

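The scene view shows open fingertips at about (271,124) and (306,132), straddling the sleeve's line at (287,152). The sleeve hasn't been touched. I'll go straight down with a small x correction of about 1 mm, then grip.

```bash
python3 -c "
from h import *
print(proj('scene',[428.5,-262.3,143]),proj('scene',[428.5,-262.3,130]))"
python3 -m handwheel '[[-0.001,0,0.03,0,0,0,1],[-0.001,0,0.06,0,0,0,1],[-0.001,0,0.085,0,0,0,1],[-0.001,0,0.096,0,0,0,1],[-0.001,0,0.096,0,0,0,1],[-0.001,0,0.096,0,0,0,-1],[-0.001,0,0.096,0,0,0,-1],[-0.001,0,0.096,0,0,0,-1],[-0.001,0,0.096,0,0,0,-1],[-0.001,0,0.096,0,0,0,-1]]'
```

```text
[287.63220848 128.49972336] [287.5322398 132.2781642]
clock: 2.7
position: [430.9, -262.3, 36.1]
ee_rot: [-0.137, 0.991, -0.0, 0.001]
contact_force: [-0.4, -0.2, 5.9]
gripper_width: 29.4
grasp_force: 60.1
```

```bash
python3 -m handwheel '[[0,0,-0.01,0,0,0,-1],[0,0,-0.04,0,0,0,-1],[0,0,-0.08,0,0,0,-1],[0,0,-0.12,0,0,0,-1],[-0.03,0.023,-0.145,0,0,0,-1],[-0.07,0.055,-0.15,0,0,0,-1],[-0.115,0.09,-0.15,0,0,0,-1],[-0.16,0.125,-0.15,0,0,0,-1],[-0.19,0.148,-0.15,0,0,0,-1],[-0.202,0.158,-0.15,0,0,0,-1]]'
python3 -m handwheel '[[0,0,0,0,0,0,-1],[0,0,0,0,0,0,-1]]'
python3 - <<'E'
from h import *
for n in C:
    p,d=get_image(n);cv2.imwrite(f"pics/{n}2.png",p);np.save(f"pics/{n}2.npy",d)
a=cv2.imread("pics/scene2.png")[170:270,255:355]
cv2.imwrite("pics/v2.png",cv2.resize(a,(600,600),interpolation=cv2.INTER_CUBIC))
s=read_state();print(s["position"],s["ee_rot"],s["contact_force"],s["gripper_width"])
E
```

```text
clock: 3.95
position: [582.2, -53.4, 184.7]
ee_rot: [-0.138, 0.99, 0.0, -0.001]
contact_force: [0.4, -1.5, -1.5]
gripper_width: 29.3
grasp_force: 59.6
clock: 4.2
position: [580.8, -56.1, 185.2]
ee_rot: [-0.136, 0.991, 0.0, -0.001]
contact_force: [1.0, -0.2, -0.5]
gripper_width: 29.7
grasp_force: 59.6
[581.01422189 -56.27934199 185.4477524 ] [-1.36187880e-01  9.90683011e-01  2.96612930e-05 -1.79784628e-04] [ 0.25858343  0.5996658  -0.69157899] 29.38431707619593
```

View pics/v2.png

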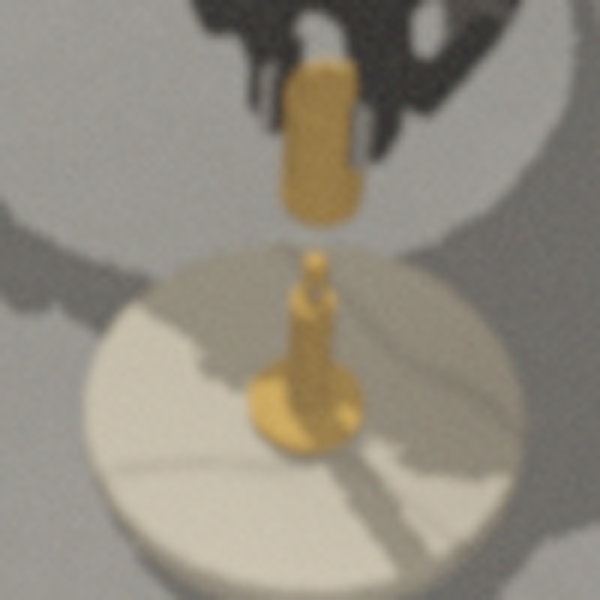

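The held sleeve's lower end is centred at scene px (308.2,202.1). The rod tip is at (307.4,212.4), the shoulder at about (306.8,219.1) and the flange centre at (305.7,236.8). I'll compare these on their own height planes.

```bash
python3 - <<'E'
from h import *
im=cv2.imread("pics/scene2.png");hsv=cv2.cvtColor(im,cv2.COLOR_BGR2HSV)
s=im[:,:,2].astype(float)-im[:,:,0]   # brass has R>>B; subpixel edges by half level
def edges(r,lo,hi):
    x=s[r,lo:hi];t=(x.max()+np.median(np.r_[x[:4],x[-4:]]))/2;i=np.nonzero(x>t)[0];a,b=i[0],i[-1]
    return lo+a-(x[a]-t)/(x[a]-x[a-1]),lo+b+(x[b]-t)/(x[b]-x[b+1])
for r in list(range(184,206))+list(range(210,247)):
    a,b=edges(r,290,322);print(r,round((a+b)/2,2),round(b-a,1),end="; ")
print()
for c in(306,307,308,309):
    x=s[195:216,c];print(c,x.round().astype(int).tolist())
for nm,uv,z in(("sleeve bot",(308.25,202.1),149.4),("tip",(307.4,212.4),120),("shoulder",(306.8,219.1),94),("flange",(305.7,236.75),24)):
    print(nm,plane("scene",*uv,z).round(1))
E
```

```text
184 308.07 12.1; 185 307.93 12.4; 186 307.73 12.0; 187 307.54 11.7; 188 307.41 11.2; 189 307.4 11.1; 190 307.35 11.2; 191 307.31 11.2; 192 307.4 10.9; 193 307.45 10.6; 194 307.39 10.6; 195 307.25 10.6; 196 307.18 10.6; 197 307.26 10.9; 198 307.74 12.0; 199 308.1 13.0; 200 308.09 13.4; 201 308.03 13.3; 202 307.92 13.2; 203 307.97 12.7; 204 308.15 11.8; 205 308.2 10.5; 210 303.33 11.3; 211 307.1 4.5; 212 307.05 3.9; 213 307.13 3.9; 214 307.14 4.0; 215 307.13 3.7; 216 306.92 4.3; 217 306.59 5.9; 218 306.67 6.9; 219 306.67 7.7; 220 306.65 7.7; 221 306.59 7.2; 222 306.49 6.8; 223 306.5 6.9; 224 306.5 6.9; 225 306.44 6.7; 226 306.32 6.6; 227 306.22 6.6; 228 306.08 6.9; 229 305.74 7.8; 230 305.45 10.8; 231 305.57 13.8; 232 305.35 15.8; 233 305.08 16.9; 234 305.01 17.7; 235 305.13 18.2; 236 305.22 18.4; 237 305.28 18.5; 238 305.46 18.5; 239 305.62 18.2; 240 305.72 17.5; 241 305.73 16.2; 242 305.56 13.9; 243 305.55 11.4; 244 305.6 8.6; 245 305.77 6.7; 246 305.62 3.8; 
306 [79, 78, 79, 79, 77, 78, 79, 76, 79, 79, 79, 65, 40, 19, 12, 16, 33, 62, 83, 81, 73]
307 [79, 77, 76, 78, 79, 79, 77, 80, 80, 79, 80, 70, 49, 23, 14, 19, 38, 73, 94, 93, 85]
308 [79, 75, 78, 76, 78, 77, 79, 77, 79, 81, 77, 74, 50, 23, 13, 17, 34, 64, 88, 91, 78]
309 [77, 80, 78, 77, 81, 79, 79, 77, 78, 78, 77, 70, 49, 22, 12, 14, 26, 44, 59, 61, 54]
sleeve bot [580.  -56.3 149.4]
tip [584.8 -52.6 120. ]
shoulder [584.2 -53.4  94. ]
flange [583.1 -53.5  24. ]
```

```bash
python3 - <<'E'
from h import *
for k in(0,1,2):
    im=cv2.imread(f"pics/scene{k}.png");D=np.load(f"pics/scene{k}.npy");s=im[:,:,2].astype(int)-im[:,:,0]
    m=np.zeros(D.shape,bool);m[208:232,300:314]=1;m&=s>45
    P,u,v=cloud("scene",D,m);q=(P[:,2]>32)&(P[:,2]<92)&(abs(P[:,0]-587)<15)
    A=np.c_[P[q,2]-60,np.ones(q.sum())];c,r,*_=np.linalg.lstsq(A,P[q,:2],rcond=None)
    print(k,q.sum(),"slope*96",(c[0]*96).round(2),"at60",c[1].round(1),"resid",np.sqrt(r/q.sum()).round(2))
    # noise check: same on held-free vertical things: tall sleeve
    if k<2:
        m=np.zeros(D.shape,bool);m[150:176,280:294]=1;m&=s>45;P,u,v=cloud("scene",D,m)
        q=(P[:,2]>6)&(P[:,2]<52);A=np.c_[P[q,2]-30,np.ones(q.sum())];c,r,*_=np.linalg.lstsq(A,P[q,:2],rcond=None);print("   sleeve",q.sum(),(c[0]*96).round(2),c[1].round(1))
for k in(0,1):
    D=np.load(f"pics/top{k}.npy");im=cv2.imread(f"pics/top{k}.png");m=np.zeros(D.shape,bool);m[190:220,250:278]=1
    P,u,v=cloud("top",D,m);q=P[:,2]>85;print("top",k,q.sum());print(np.c_[u[q],v[q],P[q].round(1)][np.argsort(-P[q,2])][:22].tolist())
E
```

```text
0 81 slope*96 [-3.49 -1.56] at60 [589.2 -49.7] resid [4.54 4.22]
   sleeve 166 [-22.25 -24.41] [ 437.1 -256.9]
1 71 slope*96 [-0.1   3.11] at60 [589.1 -50.1] resid [4.04 4.11]
   sleeve 166 [-23.83 -24.85] [ 437.5 -256.5]
2 73 slope*96 [-1.91  1.86] at60 [589.3 -50. ] resid [3.84 4.42]
top 0 34
[[262.0, 201.0, 583.9, -56.1, 124.9], [262.0, 200.0, 586.9, -56.1, 122.0], [261.0, 202.0, 581.7, -53.2, 120.3], [261.0, 201.0, 584.5, -53.2, 119.7], [262.0, 202.0, 581.9, -55.8, 118.3], [261.0, 203.0, 579.2, -53.0, 118.1], [261.0, 200.0, 587.5, -53.2, 118.0], [260.0, 201.0, 584.8, -50.4, 117.9], [260.0, 202.0, 582.1, -50.3, 117.1], [260.0, 200.0, 588.0, -50.2, 114.2], [262.0, 203.0, 579.7, -55.5, 112.6], [263.0, 202.0, 583.0, -58.2, 107.9], [260.0, 203.0, 580.5, -49.7, 106.4], [263.0, 203.0, 580.4, -58.0, 106.1], [263.0, 201.0, 586.7, -57.9, 99.8], [264.0, 204.0, 578.4, -60.5, 97.9], [260.0, 204.0, 578.7, -49.3, 97.6], [261.0, 204.0, 578.7, -52.1, 97.3], [262.0, 205.0, 575.9, -54.8, 96.9], [264.0, 203.0, 581.5, -60.4, 96.0], [259.0, 203.0, 581.8, -46.5, 95.8], [262.0, 204.0, 578.8, -54.8, 95.5]]
top 1 88
[[259.0, 219.0, 509.4, -63.1, 455.4], [258.0, 219.0, 509.6, -61.0, 453.7], [261.0, 219.0, 509.5, -67.0, 453.4], [262.0, 219.0, 509.6, -69.0, 451.4], [261.0, 218.0, 511.7, -67.0, 451.2], [257.0, 219.0, 509.8, -58.9, 451.2], [260.0, 219.0, 509.7, -64.9, 451.0], [258.0, 218.0, 511.8, -60.9, 450.7], [263.0, 219.0, 509.6, -70.9, 450.6], [257.0, 218.0, 511.9, -58.9, 450.4], [264.0, 219.0, 509.7, -72.9, 449.2], [265.0, 219.0, 509.6, -74.9, 449.2], [262.0, 218.0, 511.8, -68.9, 448.6], [259.0, 217.0, 514.0, -62.8, 447.9], [264.0, 218.0, 511.8, -72.9, 447.8], [269.0, 219.0, 509.6, -82.9, 447.8], [260.0, 217.0, 514.1, -64.8, 447.2], [259.0, 218.0, 512.1, -62.7, 446.7], [271.0, 219.0, 509.6, -87.0, 446.4], [258.0, 217.0, 514.2, -60.7, 446.2], [268.0, 219.0, 509.8, -80.9, 445.8], [263.0, 218.0, 512.0, -70.8, 445.7]]
```

```bash
python3 -m handwheel '[[-0.0045,0.0017,0,0,0,0,-1],[-0.0045,0.0017,0,0,0,0,-1],[-0.0045,0.0017,0.01,0,0,0,-1],[-0.0045,0.0017,0.02,0,0,0,-1],[-0.0045,0.0017,0.03,0,0,0,-1],[-0.0045,0.0017,0.038,0,0,0,-1],[-0.0045,0.0017,0.044,0,0,0,-1],[-0.0045,0.0017,0.048,0,0,0,-1],[-0.0045,0.0017,0.048,0,0,0,-1],[-0.0045,0.0017,0.048,0,0,0,-1]]'
python3 - <<'E'
from h import *
s=read_state();print(s["position"],s["contact_force"],s["wrist_torque"])
p,d=get_image("scene");cv2.imwrite("pics/scene3.png",p)
x=p[:,:,2].astype(float)-p[:,:,0]
for c in(306,307,308):print(x[212:228,c].astype(int).tolist())
def edges(r,lo,hi):
    y=x[r,lo:hi];t=(y.max()+np.median(np.r_[y[:4],y[-4:]]))/2;i=np.nonzero(y>t)[0];return lo+(i[0]+i[-1])/2,i[-1]-i[0]
for r in range(212,232):print(r,edges(r,292,322),end=" ")
E
```

```text
clock: 5.55
position: [586.0, -52.3, 137.7]
ee_rot: [-0.137, 0.991, -0.0, 0.0]
contact_force: [-0.7, 0.0, -1.8]
gripper_width: 29.4
grasp_force: 59.6
[585.97050146 -52.32271192 137.70075035] [-0.67692254  0.0460399  -1.80688834] [0.01425906 0.04164308 0.00244545]
[77, 81, 77, 80, 78, 79, 76, 80, 80, 76, 77, 75, 72, 72, 76, 73]
[80, 79, 79, 81, 83, 77, 79, 79, 78, 77, 80, 77, 75, 73, 71, 73]
[80, 79, 78, 78, 80, 80, 80, 78, 79, 79, 76, 74, 76, 72, 74, 73]
212 (np.float64(305.5), np.int64(9)) 213 (np.float64(306.0), np.int64(10)) 214 (np.float64(306.0), np.int64(10)) 215 (np.float64(306.5), np.int64(11)) 216 (np.float64(307.0), np.int64(12)) 217 (np.float64(307.0), np.int64(12)) 218 (np.float64(307.0), np.int64(12)) 219 (np.float64(306.5), np.int64(11)) 220 (np.float64(307.0), np.int64(10)) 221 (np.float64(307.0), np.int64(8)) 222 (np.float64(306.5), np.int64(7)) 223 (np.float64(307.0), np.int64(6)) 224 (np.float64(306.5), np.int64(5)) 225 (np.float64(306.0), np.int64(6)) 226 (np.float64(306.5), np.int64(5)) 227 (np.float64(306.0), np.int64(6)) 228 (np.float64(306.0), np.int64(6)) 229 (np.float64(305.5), np.int64(7)) 230 (np.float64(305.0), np.int64(10)) 231 (np.float64(305.5), np.int64(13))
```

```bash
python3 -m handwheel '[[0,0,0.002,0,0,0,-1],[0,0,0.004,0,0,0,-1],[0,0,0.006,0,0,0,-1],[0,0,0.007,0,0,0,-1],[0,0,0.008,0,0,0,-1],[0,0,0.008,0,0,0,-1],[0,0,0.008,0,0,0,-1]]'
python3 -m handwheel '[[0,0,0.0005,0,0,0,-1],[0,0,0.001,0,0,0,-1],[0,0,0.001,0,0,0,-1]]'
```

```text
clock: 6.48
position: [585.6, -52.3, 129.3]
ee_rot: [-0.137, 0.991, 0.0, -0.0]
contact_force: [-0.7, 0.4, -2.2]
gripper_width: 29.3
grasp_force: 59.6
clock: 6.85
position: [585.6, -52.3, 128.3]
ee_rot: [-0.137, 0.991, -0.0, -0.0]
contact_force: [-0.3, 0.3, -2.4]
gripper_width: 29.8
grasp_force: 59.6
```

```bash
python3 -m handwheel '[[0,0,0.0005,0,0,0,-1],[0,0,0.001,0,0,0,-1],[0,0,0.001,0,0,0,-1]]'
python3 -m handwheel '[[0,0,0.0005,0,0,0,-1],[0,0,0.001,0,0,0,-1],[0,0,0.001,0,0,0,-1]]'
```

```text
clock: 7.22
position: [585.6, -52.3, 127.2]
ee_rot: [-0.137, 0.991, 0.0, -0.0]
contact_force: [-0.4, 0.3, -1.2]
gripper_width: 29.5
grasp_force: 59.6
clock: 7.6
position: [585.6, -52.3, 126.2]
ee_rot: [-0.137, 0.991, 0.0, -0.0]
contact_force: [-1.7, 0.7, -1.2]
gripper_width: 29.8
grasp_force: 59.6
```

```bash
python3 -m handwheel '[[0.0004,0.0002,0,0,0,0,-1],[0.0005,0.0002,0.001,0,0,0,-1],[0.0005,0.0002,0.002,0,0,0,-1],[0.0006,0.0002,0.003,0,0,0,-1],[0.0006,0.0002,0.003,0,0,0,-1]]'
python3 -m handwheel '[[0,0,0.001,0,0,0,-1],[0.0001,0,0.002,0,0,0,-1],[0.0002,0,0.003,0,0,0,-1],[0.0002,0,0.003,0,0,0,-1]]'
```

```text
clock: 8.22
position: [585.1, -52.2, 123.2]
ee_rot: [-0.137, 0.991, 0.0, 0.0]
contact_force: [-0.5, -0.3, -1.5]
gripper_width: 29.8
grasp_force: 59.6
clock: 8.72
position: [584.8, -52.3, 120.2]
ee_rot: [-0.137, 0.991, 0.0, -0.0]
contact_force: [0.0, -0.1, -1.3]
gripper_width: 29.6
grasp_force: 59.6
```

```bash
python3 -m handwheel '[[0.0001,0,0.002,0,0,0,-1],[0.0002,0,0.004,0,0,0,-1],[0.0003,0,0.006,0,0,0,-1],[0.0004,-0.0001,0.008,0,0,0,-1],[0.0004,-0.0001,0.01,0,0,0,-1],[0.0004,-0.0001,0.01,0,0,0,-1]]'
python3 -m handwheel '[[0.0001,0,0.002,0,0,0,-1],[0.0002,0,0.004,0,0,0,-1],[0.0003,0,0.006,0,0,0,-1],[0.0004,-0.0001,0.008,0,0,0,-1],[0.0004,-0.0001,0.008,0,0,0,-1]]'
```

```text
clock: 9.48
position: [584.4, -52.6, 110.1]
ee_rot: [-0.137, 0.991, 0.0, -0.0]
contact_force: [0.1, 0.3, -2.6]
gripper_width: 29.4
grasp_force: 59.6
clock: 10.1
position: [584.1, -52.7, 102.1]
ee_rot: [-0.137, 0.991, 0.0, -0.0]
contact_force: [0.5, -0.1, -1.3]
gripper_width: 29.6
grasp_force: 59.6
```

```bash
python3 -m handwheel '[[0.0001,0,0.002,0,0,0,-1],[0.0002,0,0.004,0,0,0,-1],[0.0003,0,0.006,0,0,0,-1],[0.0004,-0.0001,0.008,0,0,0,-1],[0.0004,-0.0001,0.01,0,0,0,-1],[0.0004,-0.0001,0.01,0,0,0,-1]]'
python3 -m handwheel '[[0.0001,0,0.002,0,0,0,-1],[0.0002,0,0.004,0,0,0,-1],[0.0003,0,0.006,0,0,0,-1],[0.0004,-0.0001,0.008,0,0,0,-1],[0.0004,-0.0001,0.01,0,0,0,-1],[0.0004,-0.0001,0.01,0,0,0,-1]]'
```

```text
clock: 10.85
position: [583.6, -53.0, 92.0]
ee_rot: [-0.137, 0.991, 0.0, -0.0]
contact_force: [-0.7, -0.3, -1.7]
gripper_width: 29.8
grasp_force: 59.6
clock: 11.6
position: [583.3, -53.2, 82.0]
ee_rot: [-0.137, 0.991, 0.0, -0.0]
contact_force: [0.4, -0.4, -2.1]
gripper_width: 29.4
grasp_force: 59.6
```

```bash
python3 -m handwheel '[[0.0001,0,0.002,0,0,0,-1],[0.0002,0,0.004,0,0,0,-1],[0.0003,0,0.006,0,0,0,-1],[0.0004,-0.0001,0.008,0,0,0,-1],[0.0004,-0.0001,0.01,0,0,0,-1],[0.0004,-0.0001,0.01,0,0,0,-1]]'
python3 -m handwheel '[[0.0001,0,0.002,0,0,0,-1],[0.0002,0,0.004,0,0,0,-1],[0.0003,0,0.006,0,0,0,-1],[0.0004,-0.0001,0.008,0,0,0,-1],[0.0004,-0.0001,0.009,0,0,0,-1],[0.0004,-0.0001,0.009,0,0,0,-1]]'
```

```text
clock: 12.35
position: [582.9, -53.4, 72.0]
ee_rot: [-0.137, 0.991, 0.0, -0.0]
contact_force: [-0.0, -1.9, -2.8]
gripper_width: 29.4
grasp_force: 59.6
clock: 13.1
position: [582.5, -53.6, 63.1]
ee_rot: [-0.137, 0.991, 0.0, -0.0]
contact_force: [-1.2, -2.7, -1.6]
gripper_width: 29.8
grasp_force: 59.6
```

```bash
python3 -m handwheel '[[0.0003,-0.0003,0,0,0,0,-1],[0.0003,-0.0004,0.001,0,0,0,-1],[0.0003,-0.0004,0.002,0,0,0,-1],[0.0003,-0.0004,0.002,0,0,0,-1]]'
python3 -m handwheel '[[0,0,0.0005,0,0,0,-1],[0,0,0.001,0,0,0,-1],[0,0,0.001,0,0,0,-1]]'
```

```text
clock: 13.6
position: [582.7, -54.0, 61.3]
ee_rot: [-0.137, 0.991, 0.0, 0.0]
contact_force: [-1.2, -1.0, -0.9]
gripper_width: 29.6
grasp_force: 59.6
clock: 13.98
position: [582.6, -54.0, 60.3]
ee_rot: [-0.137, 0.991, 0.0, 0.0]
contact_force: [-0.9, -0.4, -0.5]
gripper_width: 29.7
grasp_force: 59.6
```

```bash
python3 -m handwheel '[[0,0,0.0005,0,0,0,-1],[0,0,0.0005,0,0,0,-1]]'
python3 -m handwheel '[[0,0,0.0005,0,0,0,-1],[0,0,0.0005,0,0,0,-1]]'
```

```text
clock: 14.22
position: [582.7, -54.0, 60.2]
ee_rot: [-0.137, 0.991, -0.0, 0.0]
contact_force: [-2.0, -1.2, 2.0]
gripper_width: 29.5
grasp_force: 60.1
clock: 14.48
position: [582.7, -54.0, 60.2]
ee_rot: [-0.137, 0.991, -0.0, 0.0]
contact_force: [-3.0, -0.6, 5.6]
gripper_width: 29.7
grasp_force: 60.5
```

```bash
python3 -m handwheel '[[0,0,-0.0008,0,0,0,-0.3],[0,0,-0.0008,0,0,0,0],[0,0,-0.0008,0,0,0,0.3],[0,0,-0.0008,0,0,0,0.5],[0,0,-0.0008,0,0,0,0.5]]'
python3 -m handwheel '[[0,0,-0.02,0,0,0,0.5],[0,0,-0.06,0,0,0,0.5],[0,0,-0.1,0,0,0,0.5],[0,0,-0.14,0,0,0,0.5],[0,0.02,-0.14,0,0,0,1],[0,0.07,-0.14,0,0,0,1],[0,0.12,-0.14,0,0,0,1],[0,0.17,-0.14,0,0,0,1],[0,0.22,-0.14,0,0,0,1],[0,0.26,-0.14,0,0,0,1]]'
python3 - <<'E'
from h import *
for n in C:
    p,d=get_image(n);cv2.imwrite(f"pics/{n}4.png",p)
a=cv2.imread("pics/scene4.png")[180:260,260:340];b=cv2.imread("pics/top4.png")[165:245,225:305]
cv2.imwrite("pics/v4.png",np.hstack([cv2.resize(x,(400,400),interpolation=cv2.INTER_CUBIC) for x in(a,b)]))
E
```

```text
clock: 15.1
position: [582.7, -54.0, 60.1]
ee_rot: [-0.137, 0.991, 0.0, 0.0]
contact_force: [-0.8, -0.1, 0.6]
gripper_width: 63.9
grasp_force: 0.0
clock: 16.35
position: [510.5, 198.1, 199.2]
ee_rot: [-0.138, 0.99, -0.0, -0.001]
contact_force: [0.2, -0.7, 0.2]
gripper_width: 85.4
grasp_force: 0.0
```

View pics/v4.png

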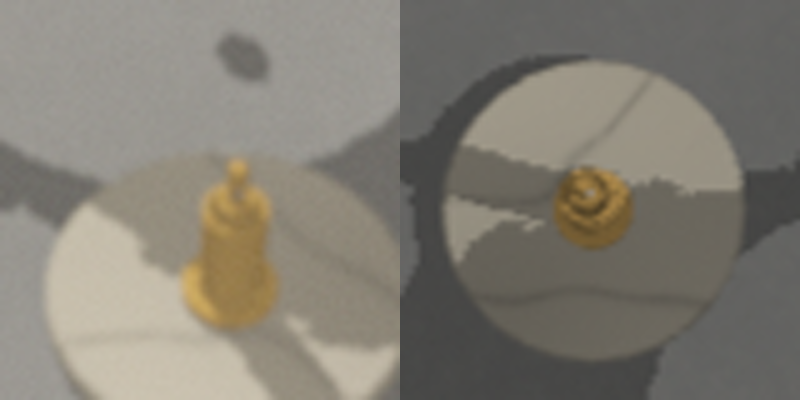

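The sleeve sits upright on the flange (scene crop centred at about (236,230)), with the rod end standing out of it. I'll move over the plate hub.

```bash
python3 -m handwheel '[[-0.01,0.035,0.01,0,0,0,1],[-0.018,0.065,0.04,0,0,0,1],[-0.022,0.084,0.08,0,0,0,1],[-0.022,0.084,0.11,0,0,0,1],[-0.022,0.084,0.13,0,0,0,1],[-0.022,0.084,0.14,0,0,0,0.3],[-0.022,0.084,0.14,0,0,0,0.3],[-0.022,0.084,0.14,0,0,0,0.3]]'
python3 - <<'E'
from h import *
for n in C:
    p,d=get_image(n);cv2.imwrite(f"pics/{n}5.png",p)
a=cv2.imread("pics/scene5.png")[245:345,390:490]
cv2.imwrite("pics/v5.png",cv2.resize(a,(500,500),interpolation=cv2.INTER_CUBIC))
p=read_state()["position"];print(p,proj("scene",[510.2,283.5,16]),proj("scene",[p[0],p[1],16]))
E
```

```text
clock: 17.45
position: [510.9, 283.3, 61.0]
ee_rot: [-0.137, 0.991, 0.0, 0.001]
contact_force: [0.1, 1.5, 0.4]
gripper_width: 55.7
grasp_force: 0.0
[510.89456509 283.36461258  61.17100516] [439.14014409 304.26944602] [438.91738114 304.42991894]
```

View pics/v5.png

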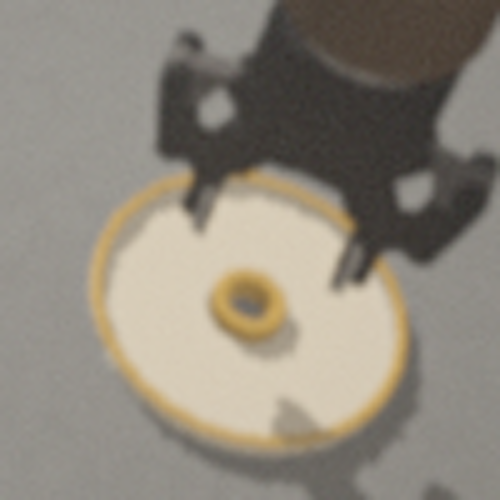

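```bash
python3 - <<'E'
from h import *
y=np.array([-.271,.9625,0]);x=np.array([-.9625,-.271,0])
for z in(61,65,69):
    for s in(-28,28):
        print(z,s,[((proj("scene",np.array([510.9,283.4,z])+s*y+t*x)-[390,245]+.5)*5).round() .tolist() for t in(-11,0,11)])
E
```

```text
61 -28 [[201.0, 241.0], [209.0, 221.0], [217.0, 202.0]]
61 28 [[327.0, 294.0], [334.0, 274.0], [341.0, 255.0]]
65 -28 [[203.0, 236.0], [211.0, 217.0], [219.0, 198.0]]
65 28 [[329.0, 290.0], [336.0, 270.0], [344.0, 250.0]]
69 -28 [[206.0, 231.0], [213.0, 212.0], [221.0, 193.0]]
69 28 [[331.0, 285.0], [339.0, 265.0], [346.0, 245.0]]
```

The plate hub is at crop (248,303). The fingertips at (200,232) and (340,288) match the projection of a TCP centred on the hub, so I'll descend and grip.

```bash
python3 -m handwheel '[[0.0005,0,0.015,0,0,0,0.3],[0.0005,0,0.035,0,0,0,0.3],[0.0005,0,0.048,0,0,0,0.3],[0.0005,0,0.053,0,0,0,0.3],[0.0005,0,0.053,0,0,0,0.3]]'
python3 -m handwheel '[[0,0,0,0,0,0,-0.1],[0,0,0,0,0,0,-0.2],[0,0,0,0,0,0,-0.3],[0,0,0,0,0,0,-1],[0,0,0,0,0,0,-1],[0,0,0,0,0,0,-1]]'
```

```text
clock: 18.18
position: [509.9, 282.9, 6.8]
ee_rot: [-0.137, 0.991, -0.0, -0.0]
contact_force: [0.0, -0.2, -0.5]
gripper_width: 55.9
grasp_force: 0.0
clock: 18.92
position: [510.4, 283.5, 8.4]
ee_rot: [-0.137, 0.991, 0.001, 0.001]
contact_force: [-1.3, 0.7, 6.6]
gripper_width: 30.7
grasp_force: 58.9
```

```bash
python3 -m handwheel '[[0,0,-0.005,0,0,0,-1],[0,0,-0.02,0,0,0,-1],[0,0,-0.045,0,0,0,-1],[0,0,-0.075,0,0,0,-1],[0,0,-0.105,0,0,0,-1],[0,0,-0.135,0,0,0,-1],[0,-0.01,-0.15,0,0,0,-1],[0.001,-0.035,-0.155,0,0,0,-1],[0.003,-0.07,-0.155,0,0,0,-1],[0.006,-0.11,-0.155,0,0,0,-1]]'
python3 -m handwheel '[[0.003,-0.04,0,0,0,0,-1],[0.005,-0.08,0,0,0,0,-1],[0.007,-0.12,0,0,0,0,-1],[0.01,-0.16,0,0,0,0,-1],[0.012,-0.195,0,0,0,0,-1],[0.013,-0.22,0,0,0,0,-1],[0.013,-0.232,0,0,0,0,-1],[0.013,-0.234,0,0,0,0,-1],[0.013,-0.234,0,0,0,0,-1],[0.013,-0.234,0,0,0,0,-1]]'
python3 - <<'E'
from h import *
for n in C:
    p,d=get_image(n);cv2.imwrite(f"pics/{n}6.png",p)
a=cv2.imread("pics/scene6.png")[150:270,240:380];b=cv2.imread("pics/top6.png")[145:265,200:340]
cv2.imwrite("pics/v6.png",np.hstack([cv2.resize(x,(400,343),interpolation=cv2.INTER_CUBIC) for x in(a,b)]))
print(read_state()["position"])
E
```

```text
clock: 20.18
position: [533.5, 173.8, 161.6]
ee_rot: [-0.137, 0.991, -0.0, -0.001]
contact_force: [0.7, -0.6, -2.8]
gripper_width: 30.5
grasp_force: 59.7
clock: 21.42
position: [584.8, -52.5, 162.1]
ee_rot: [-0.138, 0.99, 0.0, -0.0]
contact_force: [-0.2, -0.3, -2.3]
gripper_width: 30.6
grasp_force: 59.7
[584.88712267 -52.61904005 162.17878991]
```

View pics/v6.png

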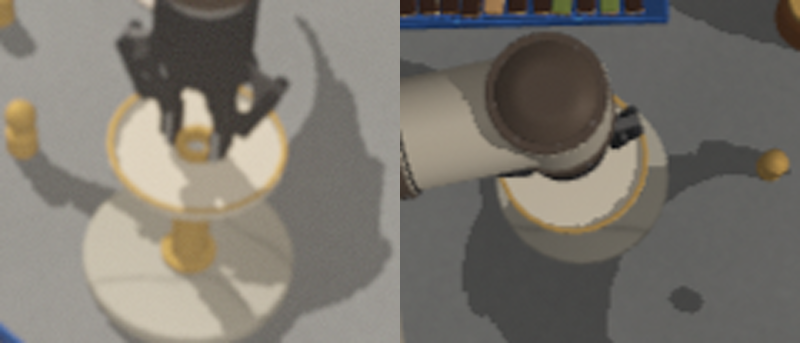

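The plate hangs level over the sleeve. In the scene crop the rim is centred near (197,148) and hides the rod. I'll fit the rim to check how the plate sits in the grip.

```bash
python3 - <<'E'
from h import *
p=cv2.imread("pics/scene6.png");h=cv2.cvtColor(p,cv2.COLOR_BGR2HSV);m=cv2.inRange(h,(8,95,90),(35,255,255))
def fit(m,c0,S,z,n):
    v,u=np.nonzero(m);T=np.array([plane(n,a,b,z)[:2] for a,b in zip(u,v)])
    for _ in range(6):
        r=np.hypot(*(T-c0).T);k=abs(r-S)<(9 if _<3 else 5);A=np.c_[2*T[k],np.ones(k.sum())]
        s=np.linalg.lstsq(A,(T[k]**2).sum(1),rcond=None)[0];c0=s[:2]
    a=np.degrees(np.arctan2(*(T[k]-c0).T[::-1]));
    return c0.round(2),np.sqrt(s[2]+c0@c0).round(2),k.sum(),np.histogram(a,8,(-180,180))[0]
mm=np.zeros_like(m);mm[175:230,270:345]=m[175:230,270:345];mm[195:,:]*=1
for z in(162,166,168):print(z,fit(mm,np.array([584.8,-52.6]),68,z,"scene"))
# same fit with the plate on the table, for the bias of the method
p=cv2.imread("pics/scene0.png");h=cv2.cvtColor(p,cv2.COLOR_BGR2HSV);m=cv2.inRange(h,(8,95,90),(35,255,255))
print(fit(m,np.array([510,284.]),68,12,"scene"))
p=cv2.imread("pics/top6.png");h=cv2.cvtColor(p,cv2.COLOR_BGR2HSV);m=cv2.inRange(h,(8,95,60),(35,255,255))
print("top",fit(m,np.array([584.8,-52.6]),68,166,"top"))
E
```

```text
162 (array([582.69, -53.5 ]), np.float64(68.03), np.int64(127), array([ 4,  2, 34, 28, 10,  5, 28, 16]))
166 (array([585.38, -51.37]), np.float64(67.73), np.int64(127), array([ 4,  2, 34, 28, 10,  5, 28, 16]))
168 (array([586.72, -50.3 ]), np.float64(67.59), np.int64(127), array([ 4,  2, 34, 28, 10,  5, 28, 16]))
(array([509.86, 284.75]), np.float64(67.92), np.int64(219), array([ 6, 19, 35, 33, 26, 36, 40, 24]))
top (array([582.28, -52.62]), np.float64(67.6), np.int64(158), array([36, 39, 15, 10,  0,  0, 22, 36]))
```

```bash
python3 -m handwheel '[[0,0,0.008,0,0,0,-1],[0,0,0.018,0,0,0,-1],[0,0,0.028,0,0,0,-1],[0,0,0.034,0,0,0,-1],[0,0,0.04,0,0,0,-1],[0,0,0.046,0,0,0,-1],[0,0,0.051,0,0,0,-1],[0,0,0.054,0,0,0,-1],[0,0,0.054,0,0,0,-1]]'
python3 -m handwheel '[[0,0,0.001,0,0,0,-1],[0,0,0.002,0,0,0,-1],[0,0,0.003,0,0,0,-1],[0,0,0.003,0,0,0,-1]]'
```

```text
clock: 22.65
position: [584.9, -53.4, 108.0]
ee_rot: [-0.137, 0.991, -0.0, -0.0]
contact_force: [0.5, 0.3, -3.2]
gripper_width: 30.5
grasp_force: 59.7
clock: 23.15
position: [584.9, -53.4, 105.1]
ee_rot: [-0.137, 0.991, 0.0, -0.0]
contact_force: [-0.2, 0.6, -2.3]
gripper_width: 30.7
grasp_force: 59.7
```

```bash
python3 -m handwheel '[[-0.0002,0.0006,0,0,0,0,-1],[-0.0002,0.0006,0.001,0,0,0,-1],[-0.0002,0.0006,0.002,0,0,0,-1],[-0.0002,0.0006,0.002,0,0,0,-1]]'
python3 -m handwheel '[[0,0,0.0005,0,0,0,-1],[0,0,0.001,0,0,0,-1],[0,0,0.001,0,0,0,-1]]'
python3 -m handwheel '[[0,0,0.0005,0,0,0,-1],[0,0,0.001,0,0,0,-1],[0,0,0.001,0,0,0,-1]]'
```

```text
clock: 23.65
position: [584.9, -52.7, 103.0]
ee_rot: [-0.137, 0.991, 0.0, -0.0]
contact_force: [0.8, -0.1, -1.9]
gripper_width: 30.5
grasp_force: 59.7
clock: 24.02
position: [584.9, -52.7, 102.0]
ee_rot: [-0.137, 0.991, -0.0, -0.0]
contact_force: [0.1, -0.6, -2.4]
gripper_width: 30.4
grasp_force: 59.7
clock: 24.4
position: [584.9, -52.7, 101.1]
ee_rot: [-0.137, 0.991, 0.0, -0.0]
contact_force: [0.6, -0.9, -4.4]
gripper_width: 30.8
grasp_force: 59.7
```

```bash
python3 -m handwheel '[[0,0,0.0005,0,0,0,-1],[0,0,0.001,0,0,0,-1],[0,0,0.001,0,0,0,-1]]'
python3 -m handwheel '[[0,0,0.0005,0,0,0,-1],[0,0,0.001,0,0,0,-1],[0,0,0.001,0,0,0,-1]]'
```

```text
clock: 24.78
position: [584.9, -52.7, 100.1]
ee_rot: [-0.137, 0.991, 0.0, -0.0]
contact_force: [0.0, -0.0, -3.2]
gripper_width: 30.7
grasp_force: 59.7
clock: 25.15
position: [584.9, -52.7, 99.1]
ee_rot: [-0.137, 0.991, -0.0, -0.0]
contact_force: [-0.4, -0.1, -2.9]
gripper_width: 30.3
grasp_force: 59.7
```

```bash
python3 -m handwheel '[[0,0,0.001,0,0,0,-1],[0.0001,0,0.002,0,0,0,-1],[0.0001,0,0.0025,0,0,0,-1],[0.0001,0,0.0025,0,0,0,-1]]'
python3 -m handwheel '[[0.0001,0,0.0005,0,0,0,-1],[0.0001,0,0.001,0,0,0,-1],[0.0001,0,0.0015,0,0,0,-1],[0.0001,0,0.0015,0,0,0,-1]]'
```

```text
clock: 25.65
position: [584.8, -52.8, 96.5]
ee_rot: [-0.137, 0.991, -0.0, -0.0]
contact_force: [1.0, -0.0, -2.7]
gripper_width: 30.6
grasp_force: 59.7
clock: 26.15
position: [584.7, -52.8, 95.1]
ee_rot: [-0.137, 0.991, 0.0, -0.0]
contact_force: [0.1, -0.6, -2.3]
gripper_width: 30.4
grasp_force: 59.7
```

```bash
python3 -m handwheel '[[0,0,0.0005,0,0,0,-1],[0.0001,0,0.001,0,0,0,-1],[0.0001,0,0.0015,0,0,0,-1],[0.0001,0,0.0015,0,0,0,-1]]'
python3 -m handwheel '[[0,0,0.0005,0,0,0,-1],[0,0,0.001,0,0,0,-1],[0,0,0.001,0,0,0,-1]]'
```

```text
clock: 26.65
position: [584.6, -52.8, 93.6]
ee_rot: [-0.137, 0.991, -0.0, -0.0]
contact_force: [1.1, -0.2, -1.7]
gripper_width: 30.6
grasp_force: 59.7
clock: 27.02
position: [584.7, -52.8, 92.6]
ee_rot: [-0.137, 0.991, 0.0, -0.0]
contact_force: [0.5, 0.1, -3.0]
gripper_width: 30.9
grasp_force: 59.7
```

```bash
python3 -m handwheel '[[0,0,0.0005,0,0,0,-1],[0,0,0.0005,0,0,0,-1]]'
python3 -m handwheel '[[0,0,0.0005,0,0,0,-1],[0,0,0.0005,0,0,0,-1]]'
python3 -m handwheel '[[0,0,0.0005,0,0,0,-1],[0,0,0.0005,0,0,0,-1]]'
```

```text
clock: 27.28
position: [584.8, -52.8, 92.5]
ee_rot: [-0.137, 0.991, -0.0, 0.0]
contact_force: [-0.6, -0.2, 0.2]
gripper_width: 30.7
grasp_force: 60.0
clock: 27.52
position: [585.1, -52.7, 92.4]
ee_rot: [-0.137, 0.991, -0.0, 0.001]
contact_force: [-1.7, 1.3, 3.0]
gripper_width: 30.5
grasp_force: 60.5
clock: 27.78
position: [585.4, -52.8, 92.4]
ee_rot: [-0.137, 0.991, -0.0, 0.001]
contact_force: [-1.4, 1.4, 7.2]
gripper_width: 30.2
grasp_force: 60.8
```

```bash
python3 -m handwheel '[[0,0,-0.0015,0,0,0,-0.3],[0,0,-0.0015,0,0,0,0],[0,0,-0.0015,0,0,0,0.2],[0,0,-0.0015,0,0,0,0.2]]'
python3 -m handwheel '[[0,0,-0.005,0,0,0,0.2],[0,0,-0.03,0,0,0,0.2],[0,0,-0.07,0,0,0,0.2],[0.01,-0.03,-0.08,0,0,0,0.5],[0.022,-0.08,-0.08,0,0,0,0.5],[0.035,-0.13,-0.08,0,0,0,0.5],[0.046,-0.175,-0.07,0,0,0,0.5],[0.051,-0.193,-0.05,0,0,0,0.5],[0.051,-0.193,-0.01,0,0,0,0.5],[0.051,-0.193,0.0,0,0,0,0.5]]'
python3 -m handwheel '[[0,0,0,0,0,0,0.5],[0,0,0,0,0,0,0.5]]'
python3 - <<'E'
from h import *
for n in C:
    p,d=get_image(n);cv2.imwrite(f"pics/{n}7.png",p)
a=cv2.imread("pics/scene7.png")[140:260,220:360];b=cv2.imread("pics/top7.png")[145:265,215:355]
cv2.imwrite("pics/v7.png",np.hstack([cv2.resize(x,(400,343),interpolation=cv2.INTER_CUBIC) for x in(a,b)]))
p=read_state()["position"];print(p,[(proj("scene",[p[0],p[1],z])).round(2).tolist() for z in (0,43,56)],[(proj("top",[p[0],p[1],z])).round(2).tolist() for z in (0,43)])
for n in C:
    im=cv2.imread(f"pics/{n}0.png");s=im[:,:,2].astype(float)-im[:,:,0]
    u0,v0={"scene":(247,193),"top":(331,202)}[n]
    for r in range(v0-14,v0+14):
        x=s[r,u0-13:u0+14];bg=np.median(np.r_[x[:4],x[-4:]]);t=(70+bg)/2;i=np.nonzero(x>t)[0]
        if len(i)>2:
            a,b=i[0],i[-1];print(r,round(u0-13+(a-(x[a]-t)/(x[a]-x[a-1])+b+(x[b]-t)/(x[b]-x[b+1]))/2,1),b-a,end="; ")
    print()
E
```

```text
clock: 28.28
position: [584.8, -52.8, 92.5]
ee_rot: [-0.137, 0.991, -0.0, -0.0]
contact_force: [0.4, -0.2, 0.3]
gripper_width: 51.2
grasp_force: 0.0
clock: 29.52
position: [585.8, -251.7, 89.3]
ee_rot: [-0.137, 0.991, 0.001, -0.003]
contact_force: [-0.6, -0.2, 0.1]
gripper_width: 64.1
grasp_force: 0.0
clock: 29.78
position: [589.2, -252.1, 94.3]
ee_rot: [-0.138, 0.99, -0.001, 0.001]
contact_force: [-0.2, 0.1, 0.7]
gripper_width: 64.2
grasp_force: 0.0
[ 589.03456424 -252.17807397   94.31335428] [[247.31, 201.04], [246.69, 190.13], [246.49, 186.73]] [[329.11, 202.61], [330.61, 200.97]]
185 246.4 5; 186 246.5 7; 187 246.5 9; 188 246.5 9; 189 246.5 10; 190 246.5 10; 191 246.6 9; 192 246.7 9; 193 246.7 9; 194 246.7 10; 195 246.8 10; 196 246.9 10; 197 246.9 10; 198 247.1 10; 199 247.2 10; 200 247.3 10; 201 247.3 10; 202 247.4 9; 203 247.5 9; 204 247.6 6; 205 247.7 3; 
197 331.1 2; 198 331.0 6; 199 330.6 7; 200 330.6 9; 201 330.4 10; 202 330.2 10; 203 330.1 10; 204 330.0 10; 205 329.6 8; 206 329.2 6; 207 329.3 4;
```

View pics/v7.png

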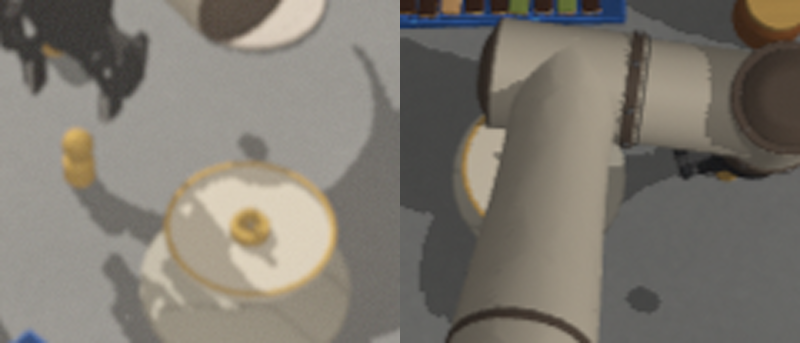

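The plate sits level with the hub at scene crop (250,227). The finial is at scene (246.5,189.6), matching the TCP projection (246.7,190.1). I'll descend on it.

```bash
python3 -m handwheel '[[0,0,0.02,0,0,0,0.5],[0,0,0.045,0,0,0,0.5],[0,0,0.07,0,0,0,0.5],[0,0,0.085,0,0,0,0.5],[0,0,0.09,0,0,0,0.2],[0,0,0.09,0,0,0,0]]'
python3 -m handwheel '[[0,0,0,0,0,0,-0.1],[0,0,0,0,0,0,-0.2],[0,0,0,0,0,0,-0.3],[0,0,0,0,0,0,-1],[0,0,0,0,0,0,-1],[0,0,0,0,0,0,-1]]'
```

```text
clock: 30.62
position: [588.5, -252.5, 3.1]
ee_rot: [-0.137, 0.991, -0.0, 0.0]
contact_force: [-0.1, 0.1, -0.5]
gripper_width: 42.6
grasp_force: 0.0
clock: 31.38
position: [588.5, -252.5, 3.7]
ee_rot: [-0.137, 0.991, -0.0, 0.001]
contact_force: [-0.7, 0.9, 6.5]
gripper_width: 28.0
grasp_force: 58.8
```

```bash
python3 -m handwheel '[[0,0,-0.01,0,0,0,-1],[0,0,-0.04,0,0,0,-1],[0,0,-0.08,0,0,0,-1],[0,0,-0.12,0,0,0,-1],[-0.008,0.03,-0.145,0,0,0,-1],[-0.02,0.075,-0.145,0,0,0,-1],[-0.033,0.125,-0.145,0,0,0,-1],[-0.044,0.165,-0.145,0,0,0,-1],[-0.05,0.188,-0.145,0,0,0,-1],[-0.052,0.193,-0.145,0,0,0,-1]]'
python3 -m handwheel '[[0,0,0,0,0,0,-1],[0,0,0,0,0,0,-1],[0,0,0,0,0,0,-1]]'
python3 - <<'E'
from h import *
p,d=get_image("scene");cv2.imwrite("pics/scene8.png",p)
cv2.imwrite("pics/v8.png",cv2.resize(p[170:240,270:340],(560,560),interpolation=cv2.INTER_CUBIC))
s=p[:,:,2].astype(float)-p[:,:,0]
for r in range(190,228):print(r,s[r,297:320].astype(int).tolist())
P=read_state()["position"];print(P,proj("scene",[P[0],P[1],P[2]-3.7]),proj("scene",[P[0],P[1],120]))
E
```

```text
clock: 32.62
position: [585.3, -51.1, 147.6]
ee_rot: [-0.138, 0.99, 0.0, -0.0]
contact_force: [-0.6, -0.3, -1.5]
gripper_width: 27.9
grasp_force: 59.4
clock: 33.0
position: [585.5, -53.4, 147.5]
ee_rot: [-0.136, 0.991, -0.0, -0.0]
contact_force: [0.5, 0.1, -1.4]
gripper_width: 27.8
grasp_force: 59.4
190 [9, 6, 9, 9, 18, 51, 74, 79, 80, 82, 82, 81, 77, 53, 25, 12, 9, 10, 11, 10, 10, 9, 12]
191 [9, 11, 7, 10, 35, 75, 90, 89, 81, 81, 83, 84, 80, 58, 27, 10, 8, 10, 6, 9, 11, 9, 9]
192 [10, 9, 5, 11, 48, 83, 95, 89, 83, 83, 83, 87, 82, 65, 35, 12, 8, 10, 13, 9, 11, 12, 14]
193 [9, 10, 11, 11, 47, 87, 93, 87, 83, 86, 84, 85, 85, 75, 51, 24, 12, 7, 11, 9, 8, 9, 9]
194 [10, 10, 11, 9, 44, 77, 85, 84, 82, 83, 86, 87, 87, 83, 68, 40, 14, 9, 11, 11, 9, 12, 10]
195 [10, 12, 13, 12, 30, 64, 79, 80, 79, 80, 85, 85, 85, 85, 75, 47, 19, 12, 8, 11, 12, 10, 12]
196 [12, 12, 13, 13, 23, 52, 71, 76, 78, 80, 82, 84, 85, 86, 75, 52, 25, 7, 8, 9, 10, 12, 13]
197 [10, 12, 11, 10, 25, 53, 69, 72, 76, 79, 79, 81, 80, 81, 77, 54, 25, 9, 9, 11, 11, 12, 11]
198 [13, 13, 13, 16, 34, 62, 70, 75, 74, 77, 76, 78, 79
[... 2264 characters left out ...]
4, 31, 31, 31, 32]
222 [31, 32, 32, 42, 61, 86, 100, 103, 103, 103, 101, 96, 84, 84, 86, 84, 64, 39, 30, 31, 31, 32, 32]
223 [33, 31, 33, 36, 45, 62, 83, 92, 96, 97, 97, 95, 87, 82, 76, 69, 50, 34, 28, 31, 33, 31, 31]
224 [31, 31, 33, 34, 36, 44, 59, 74, 81, 86, 87, 86, 81, 75, 67, 53, 39, 34, 29, 30, 33, 32, 31]
225 [33, 32, 32, 31, 34, 35, 42, 54, 61, 67, 67, 66, 64, 57, 52, 39, 32, 29, 29, 30, 31, 32, 31]
226 [32, 32, 31, 31, 32, 31, 35, 38, 40, 43, 44, 45, 44, 39, 35, 30, 30, 30, 31, 32, 32, 31, 31]
227 [32, 32, 32, 32, 32, 32, 32, 31, 32, 31, 31, 31, 32, 30, 30, 30, 28, 31, 30, 32, 31, 32, 32]
[585.60173454 -53.32016995 147.50570421] [307.43297305 205.757955  ] [306.9378892 212.4153237]
```

View pics/v8.png

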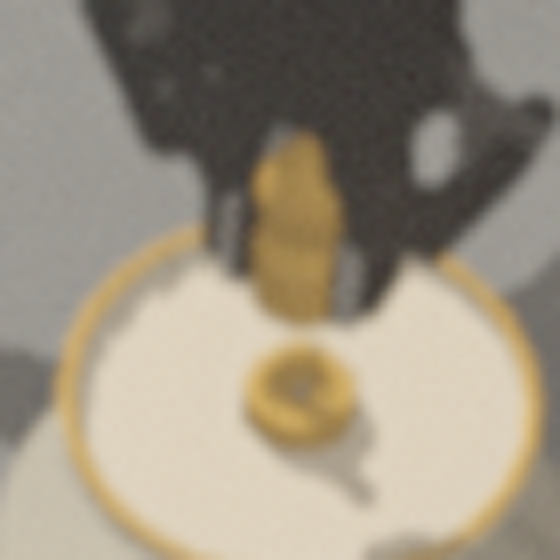

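The finial hangs right above the hub. The rod tip at scene (307.0,212.3) matches the TCP's projection at tip height (306.9,212.4), so I'll feel it down.

```bash
python3 -m handwheel '[[0,0,0.006,0,0,0,-1],[0,0,0.012,0,0,0,-1],[0,0,0.018,0,0,0,-1],[0,0,0.022,0,0,0,-1],[0,0,0.022,0,0,0,-1],[0,0,0.022,0,0,0,-1]]'
python3 -m handwheel '[[0,0,0.0005,0,0,0,-1],[0,0,0.001,0,0,0,-1],[0,0,0.0015,0,0,0,-1],[0,0,0.0015,0,0,0,-1]]'
python3 -m handwheel '[[0,0,0.0005,0,0,0,-1],[0,0,0.001,0,0,0,-1],[0,0,0.001,0,0,0,-1]]'
```

```text
clock: 33.8
position: [585.8, -52.5, 125.8]
ee_rot: [-0.137, 0.991, -0.0, 0.0]
contact_force: [-0.2, 0.2, -2.1]
gripper_width: 27.9
grasp_force: 59.4
clock: 34.3
position: [585.6, -52.5, 124.1]
ee_rot: [-0.137, 0.991, 0.0, -0.0]
contact_force: [-0.1, -0.1, -1.9]
gripper_width: 28.2
grasp_force: 59.4
clock: 34.67
position: [585.6, -52.5, 123.0]
ee_rot: [-0.137, 0.991, 0.0, -0.0]
contact_force: [0.1, 0.2, -0.8]
gripper_width: 28.1
grasp_force: 59.4
```

```bash
python3 -m handwheel '[[0,0,0.0005,0,0,0,-1],[0,0,0.001,0,0,0,-1],[0,0,0.001,0,0,0,-1]]'
python3 -m handwheel '[[0,0,0.0005,0,0,0,-1],[0,0,0.001,0,0,0,-1],[0,0,0.001,0,0,0,-1]]'
python3 -m handwheel '[[0,0,0.0005,0,0,0,-1],[0,0,0.001,0,0,0,-1],[0,0,0.001,0,0,0,-1]]'
```

```text
clock: 35.05
position: [585.6, -52.5, 122.1]
ee_rot: [-0.137, 0.991, -0.0, -0.0]
contact_force: [0.9, -0.6, -1.7]
gripper_width: 28.2
grasp_force: 59.4
clock: 35.42
position: [585.6, -52.5, 121.1]
ee_rot: [-0.137, 0.991, -0.0, -0.0]
contact_force: [1.2, 0.1, -0.8]
gripper_width: 28.1
grasp_force: 59.4
clock: 35.8
position: [585.6, -52.5, 120.1]
ee_rot: [-0.137, 0.991, -0.0, -0.0]
contact_force: [0.4, 0.0, -1.1]
gripper_width: 28.1
grasp_force: 59.4
```

```bash
python3 -m handwheel '[[0,0,0.0005,0,0,0,-1],[0,0,0.001,0,0,0,-1],[0,0,0.001,0,0,0,-1]]'
python3 -m handwheel '[[0,0,0.0005,0,0,0,-1],[0,0,0.001,0,0,0,-1],[0,0,0.0015,0,0,0,-1],[0,0,0.0015,0,0,0,-1]]'
python3 -m handwheel '[[0,0,0.0005,0,0,0,-1],[0,0,0.001,0,0,0,-1],[0,0,0.0015,0,0,0,-1],[0,0,0.0015,0,0,0,-1]]'
```

```text
clock: 36.17
position: [585.6, -52.6, 119.1]
ee_rot: [-0.137, 0.991, 0.0, -0.0]
contact_force: [-0.5, 1.0, -1.2]
gripper_width: 28.0
grasp_force: 59.4
clock: 36.67
position: [585.6, -52.5, 117.5]
ee_rot: [-0.137, 0.991, -0.0, -0.0]
contact_force: [0.8, 0.0, -1.2]
gripper_width: 27.9
grasp_force: 59.4
clock: 37.17
position: [585.6, -52.5, 116.1]
ee_rot: [-0.137, 0.991, -0.0, -0.0]
contact_force: [0.2, -0.4, -1.7]
gripper_width: 27.9
grasp_force: 59.4
```

```bash
python3 -m handwheel '[[0,0,0.001,0,0,0,-1],[0.0001,0,0.002,0,0,0,-1],[0.0001,0,0.003,0,0,0,-1],[0.0001,0,0.003,0,0,0,-1]]'
python3 -m handwheel '[[0,0,0.0005,0,0,0,-1],[0,0,0.001,0,0,0,-1],[0.0001,0,0.0015,0,0,0,-1],[0.0001,0,0.0015,0,0,0,-1]]'
python3 -m handwheel '[[0,0,0.0005,0,0,0,-1],[0,0,0.001,0,0,0,-1],[0,0,0.001,0,0,0,-1]]'
```

```text
clock: 37.67
position: [585.5, -52.6, 113.0]
ee_rot: [-0.137, 0.991, 0.0, -0.0]
contact_force: [0.8, 0.5, -2.2]
gripper_width: 28.0
grasp_force: 59.4
clock: 38.17
position: [585.4, -52.6, 111.6]
ee_rot: [-0.137, 0.991, 0.0, -0.0]
contact_force: [0.1, 0.4, -1.6]
gripper_width: 28.2
grasp_force: 59.4
clock: 38.55
position: [585.4, -52.7, 110.7]
ee_rot: [-0.137, 0.991, -0.0, -0.0]
contact_force: [-0.5, -1.1, 0.1]
gripper_width: 27.9
grasp_force: 59.5
```

```bash
python3 -m handwheel '[[0,0,0.0005,0,0,0,-1],[0,0,0.0005,0,0,0,-1]]'
python3 -m handwheel '[[0,0,0.0005,0,0,0,-1],[0,0,0.0005,0,0,0,-1]]'
python3 -m handwheel '[[0,0,0.0005,0,0,0,-1],[0,0,0.0005,0,0,0,-1]]'
```

```text
clock: 38.8
position: [585.3, -52.8, 110.2]
ee_rot: [-0.137, 0.991, -0.0, -0.0]
contact_force: [-1.5, -0.8, -0.3]
gripper_width: 28.2
grasp_force: 59.6
clock: 39.05
position: [585.3, -52.8, 109.8]
ee_rot: [-0.137, 0.991, -0.0, -0.0]
contact_force: [-2.4, -1.6, 1.3]
gripper_width: 28.3
grasp_force: 59.7
clock: 39.3
position: [585.4, -52.8, 109.4]
ee_rot: [-0.137, 0.991, -0.0, -0.0]
contact_force: [-2.3, -2.6, 3.1]
gripper_width: 27.8
grasp_force: 59.9
```

```bash
python3 -m handwheel '[[0.0003,-0.0002,0.0003,0,0,0,-1],[0.0003,-0.0002,0.0005,0,0,0,-1]]'
python3 -m handwheel '[[0,0,0.0005,0,0,0,-1],[0,0,0.0005,0,0,0,-1]]'
python3 -m handwheel '[[0,0,0.0005,0,0,0,-1],[0,0,0.0005,0,0,0,-1]]'
```

```text
clock: 39.55
position: [585.4, -52.9, 108.9]
ee_rot: [-0.137, 0.991, -0.0, 0.0]
contact_force: [-1.4, -2.9, 3.5]
gripper_width: 28.2
grasp_force: 59.9
clock: 39.8
position: [585.2, -52.8, 107.7]
ee_rot: [-0.137, 0.991, 0.0, -0.0]
contact_force: [-0.6, -1.8, 0.5]
gripper_width: 28.3
grasp_force: 59.6
clock: 40.05
position: [585.1, -52.7, 107.0]
ee_rot: [-0.137, 0.991, 0.0, -0.0]
contact_force: [-0.4, -1.9, -0.2]
gripper_width: 28.3
grasp_force: 59.5
```

```bash
python3 -m handwheel '[[0,-0.0001,0.0005,0,0,0,-1],[0.0001,-0.0001,0.001,0,0,0,-1],[0.0001,-0.0001,0.001,0,0,0,-1]]'
python3 -m handwheel '[[0,-0.0001,0.0005,0,0,0,-1],[0,-0.0001,0.001,0,0,0,-1],[0,-0.0001,0.001,0,0,0,-1]]'
python3 -m handwheel '[[0,0,0.0005,0,0,0,-1],[0,0,0.001,0,0,0,-1],[0,0,0.001,0,0,0,-1]]'
```

```text
clock: 40.42
position: [585.0, -52.9, 106.1]
ee_rot: [-0.137, 0.991, 0.0, -0.0]
contact_force: [-0.6, -0.7, -2.9]
gripper_width: 27.9
grasp_force: 59.3
clock: 40.8
position: [585.0, -52.9, 105.0]
ee_rot: [-0.137, 0.991, 0.0, -0.0]
contact_force: [-0.1, 1.0, -4.9]
gripper_width: 28.1
grasp_force: 59.4
clock: 41.18
position: [585.2, -53.1, 104.7]
ee_rot: [-0.137, 0.991, 0.0, 0.0]
contact_force: [0.5, 0.3, -3.0]
gripper_width: 27.7
grasp_force: 59.6
```

```bash
python3 -m handwheel '[[0,0,0.0005,0,0,0,-1],[0,0,0.0005,0,0,0,-1]]'
python3 -m handwheel '[[0,0,0.0005,0,0,0,-1],[0,0,0.0005,0,0,0,-1]]'
python3 -m handwheel '[[0,0,0.0005,0,0,0,-1],[0,0,0.0005,0,0,0,-1]]'
```

```text
clock: 41.42
position: [585.3, -53.2, 104.4]
ee_rot: [-0.137, 0.991, -0.0, 0.0]
contact_force: [0.4, -0.4, -2.5]
gripper_width: 28.0
grasp_force: 59.6
clock: 41.68
position: [585.3, -53.2, 103.8]
ee_rot: [-0.137, 0.991, -0.0, 0.0]
contact_force: [0.3, -0.8, -1.5]
gripper_width: 27.9
grasp_force: 59.7
clock: 41.92
position: [585.4, -53.2, 103.7]
ee_rot: [-0.137, 0.991, -0.0, 0.0]
contact_force: [-1.2, -0.1, 2.7]
gripper_width: 28.0
grasp_force: 60.1
```

Home at 103.7. One more small push to confirm, then release and retreat.

```bash
python3 -m handwheel '[[0,0,0.0005,0,0,0,-1],[0,0,0.0005,0,0,0,-1]]'
python3 -m handwheel '[[0,0,0.001,0,0,0,-1],[0,0,0.001,0,0,0,-1]]'
```

```text
clock: 42.18
position: [585.5, -53.1, 103.7]
ee_rot: [-0.137, 0.991, -0.0, 0.001]
contact_force: [-3.0, 0.9, 5.8]
gripper_width: 28.2
grasp_force: 60.4
clock: 42.42
position: [585.7, -53.2, 103.6]
ee_rot: [-0.137, 0.991, -0.0, 0.001]
contact_force: [-3.9, 0.5, 8.7]
gripper_width: 28.4
grasp_force: 60.8
```

```bash
python3 -m handwheel '[[0,0,-0.0025,0,0,0,-1],[0,0,-0.0025,0,0,0,-0.3],[0,0,-0.0025,0,0,0,0],[0,0,-0.0025,0,0,0,0.3],[0,0,-0.0025,0,0,0,0.5],[0,0,-0.0025,0,0,0,0.5]]'
python3 -m handwheel '[[0,0,-0.01,0,0,0,0.5],[0,0,-0.04,0,0,0,0.5],[0,0,-0.08,0,0,0,0.5],[0,0,-0.11,0,0,0,0.5],[0.03,0.02,-0.12,0,0,0,0.5],[0.08,0.06,-0.12,0,0,0,0.5],[0.13,0.1,-0.12,0,0,0,0.5],[0.16,0.13,-0.12,0,0,0,0.5],[0.16,0.13,-0.12,0,0,0,0.5]]'
python3 - <<'E'
from h import *
for n in C:
    p,d=get_image(n);cv2.imwrite(f"pics/{n}9.png",p)
a=cv2.imread("pics/scene9.png")[120:300,200:380];b=cv2.imread("pics/top9.png")[125:305,200:380]
cv2.imwrite("pics/v9.png",np.hstack([cv2.resize(x,(400,400),interpolation=cv2.INTER_CUBIC) for x in(a,b)]))
# finial top apex: expected knob centre (z 143) and top (156) on the foot axis
for z in(122,143,156):print(z,proj("scene",[582.8,-54,z]).round(1))
p=cv2.imread("pics/scene9.png");s=p[:,:,2].astype(int)-p[:,:,0];print(s[192:225,307].tolist())
E
```

```text
clock: 43.18
position: [585.3, -53.1, 104.2]
ee_rot: [-0.137, 0.991, -0.0, 0.0]
contact_force: [-0.6, 0.7, 0.3]
gripper_width: 63.9
grasp_force: 0.0
clock: 44.3
position: [393.9, 29.2, 225.4]
ee_rot: [-0.139, 0.99, 0.001, 0.001]
contact_force: [0.9, -0.7, -0.2]
gripper_width: 64.1
grasp_force: 0.0
122 [307.6 211. ]
143 [308.  205.1]
156 [308.3 201.4]
[9, 9, 8, 19, 38, 51, 48, 53, 79, 102, 109, 106, 100, 95, 92, 87, 84, 78, 76, 77, 74, 77, 82, 85, 85, 82, 79, 77, 78, 80, 79, 78, 79]
```

View pics/v9.png

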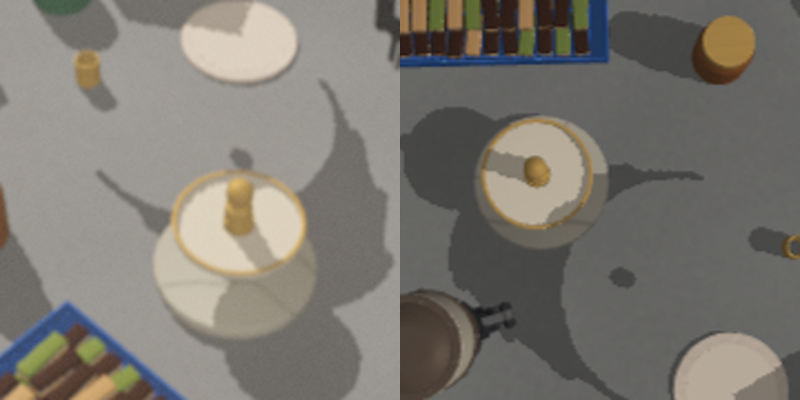

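The stand is fully assembled: the plate is level and the finial upright on the hub at scene crop (239,205), with nothing else disturbed. I'll hand it in.

```bash
python3 -c "
from bench import *
print(job_done())"
```

```text
the job is handed in; nothing more can be done
None
```

The cake stand is assembled and handed in at about 44 s: sleeve on the foot, plate on the sleeve, and finial pushed over the balls and home against the hub. No wrist force reading passed about 9 N, and I saw nothing else on the counter moved.

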